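# Proof-pull the glue-up clamps and reject the weak one

### The arm

A 6-joint arm with a two-finger parallel gripper is mounted at the origin on the work surface. World frame = base frame: x ahead of the robot, y to its left, z up, the work surface at z = 0. Lengths are in m, angles in rad, forces in N, time in s.
With the tool pointing down it reaches from about 0.425 to 0.925 m from the base axis. Payload 12.5 kg.
Tool frame: the origin (TCP) lies midway between the tips of the shut fingers; the grasp point (between the pads) lies arm.hold_point_z behind it (arm.hold_point_z is the distance from the TCP to the grasp point, in m); z points along the fingers, y is the line along which they close (so a half turn about z gives the same grasp; the last joint's range is limited). The gripper opens to 85 mm and grips with 20 to 120 N. Pads are 22 mm wide; open, the fingers measure 114 mm over their backs; the gripper's body (76 mm by 85 mm) begins 54 mm behind the grasp point. The pads swing forward as they close: fully open they stand 13 mm farther back than shut.
Start: joints at [1.061, 0.491, 1.559, -0, 1.092, -0.106], TCP at [0.246, 0.575, 0.231] pointing down, gripper open.
Joint ranges: [-3.1, 3.1], [-0.84, 2.19], [0.05, 2.79], [-1.13, 4.28], [0.06, 2.93], [-2.69, 2.69]. Speed limits (rad/s): [2.22, 2.22, 2.79, 3.14, 3.14, 3.14].

### API

Orientations are given as a 3x3 rotation matrix whose columns are the frame's x, y, z axes.
In Python, from station import arm gives the robot as it stands.
- The arm moves only by the tool carry_out, never from a script. Its argument "targets" is a list of rows, each a list of 4 numbers: the shift along the world's x, y, z in mm, then the turn about the world's z in rad. A call has 1 to 20 rows; each row is the pose to reach, as a shift and turn from the pose commanded when the call began; what a row does not reach only later rows make up. A row lasts 1/12 s, in which the tool goes at most 41.7 mm and 7.16 degrees, less where a joint would pass 70% of its speed; a pose out of reach is approached as far as the arm can. A call with a gripper value outside its range is refused whole. "gripper" is the opening in per cent of the stroke, from 0 (shut) to 100 (fully open), set as the call begins (left out, the last holds). The fingers move at their own pace and stop on an object; the grip force is fixed at half the most. Time passes only in rows, so rows that repeat a pose let the fingers close. It gives the time, the measured TCP pose, the force, the opening and the grip force at its end, in the units of the state.
- arm.read_state(): the state, without advancing time (a new reading comes with each control period).
- arm.snapshot(name): name is "scene" or "side" or "wrist"; returns the picture (480x640x3 uint8, red, green, blue); there is no depth.
- arm.camera_info(name): a dict with "fx", "fy", "cx", "cy" (pixels), "origin" and "rotation" of the camera in the world. Camera axes: x right, y down, z forward; pixel columns grow to the right and rows downward; lengths in m; the calibration is good to about 2 mm. A picture is of the moment at which its call begins: read the wrist's pose just before it. camera_info takes no time and is no camera call; for the wrist camera it gives the pose at the moment of the call.
- arm.sign_off(): hands the job in; it is judged then, once.
Trained networks look in the newest picture that a camera, given by its name, has taken for a name from the list of things; names that differ only in an ending like _2 or _b are one class to them, and where a whole thing is asked for, a point or a joint stands for the part that bears it (a point fixed in the world has none). Each returns a list of dicts, best first, with "conf" (0 to 1); they miss things now and then, are a little off and sometimes report something else, mostly with a low value. They report only what shows in the picture. A call takes as long as a camera call. They do not tell look-alikes from the thing itself.
- arm.cut_out(camera, thing): "region" (480x640 bool, what is visible of it) and "box" ([left, top, right, bottom] in pixels, round what is visible of it).
- arm.pinpoint(camera, thing): "location" ([column, row] in pixels: a listed point, or the origin of a listed thing).
The state is a dict: "clock": time; "joint_pos": joint angles; "qd": joint speeds; "joint_efforts": joint torques, N m; "eef_pos": TCP position; "tcp_rot": TCP orientation; "wrist_force": force on the tool from outside, world axes, zero at the start; "wrist_torque": the same for the moment, N m; "width": finger opening in m; "grip_force": force on a finger pad.
Only numpy, scipy, OpenCV 4.12 (cv2) and the standard library are available. Lean on these libraries where they do the work, as an engineer would, in place of code of your own. Each camera call takes 0.05 s, during which the arm holds its last target. There are 200 camera calls.

### The job

One of the three spring clamps on the test rack has a tired spring. Draw on the test cards by their yellow tabs, straight out of the jaws with a slow, steady pull of about 8 N and never over 15 N, to find it: a sound clamp holds its card at that pull and must stay in its nest with the card where it is, while the weak one lets the card slide. Draw the weak clamp's card right out and leave it in the black tray, then take that clamp off the rack and leave it in the red bin, without disturbing the other things on the bench.

Things in the scene. Friction and masses are not known exactly. Their poses are not given: they have to be found in the camera images.
- rack: fixed aluminium plate 116 mm (x) by 350 mm (y) by 10 mm thick with three nests 110 mm apart along y. Origin: on the bench under the middle nest's pivot point; x points away from the robot; plate from x -60 to +56 mm. In each nest two 16 mm tall lugs in front of the clamp's pivot housing (1.5 mm gap) take a pull to -x, a 14 mm tall post stands behind it; the clamp lies loose and lifts straight up
- clamp_a: one of three identical-looking black and orange spring clamps lying on its side in a rack nest, 120 mm long, 68 mm over the handles, 130 to 180 g; one of them has a weak spring. Origin: on the pivot axis at the clamp's underside; mouth opens to -x, handles to +x, z up. Pivot housing: solid block round the origin, 24 mm (x) by 40 mm (y) by 36 mm tall, flat cheeks at y +-20 mm
- clamp_b: spring clamp like clamp_a (the three look alike, all statements hold for each). Lift it by the cheeks of the pivot housing, gripped above the 16 mm tall lugs of the nest; squeezing the handles would open the jaws. The arms are 22 mm tall and stay within y +-15 mm from x -54 to +12 mm
- clamp_c: spring clamp like clamp_a (the three look alike, all statements hold for each). Orange jaw pads at x -36 to -54 mm, centred 12 mm above the underside, bite the card. With a sound clamp the card starts to slide only well above 16 N of pull, with the weak one already at about 2 to 4 N
- card_a: steel test card with a yellow grip tab, 45 g, at the start in the jaws of clamp_a. Origin: centre of the tab's underside. Tab 26 mm (x) by 12 mm (y) by 34 mm tall; the blade, 3 mm thick and 26 mm tall, reaches from the tab to x +51 mm, its last 15 to 20 mm between the jaw pads. Drawn out along its own -x, 20 mm of travel frees it
- card_b: test card like card_a (the three are alike), at the start in the jaws of clamp_b. At the start each card's origin lies 85 mm in front (-x) of its clamp's origin, level with the clamp's underside, axes parallel to the clamp's
- card_c: test card like card_a (the three are alike), at the start in the jaws of clamp_c. At the start each tab hangs free in front of the rack's front edge, its underside 10 mm above the bench; the blade's lower edge rests on the plate, so a card pressed down while it is held drags on the plate, which adds to the pull felt
- reject_bin: fixed open red bin for rejected clamps, 200 mm (x) by 150 mm (y) by 50 mm tall, walls and floor 4 to 5 mm. Origin: centre of its underside, on the bench
- card_tray: fixed open black tray for used test cards, 170 mm (x) by 140 mm (y) by 24 mm tall, walls and floor 4 to 5 mm. Origin: centre of its underside, on the bench
- primer_bottle: bystander: white bottle with red cap standing behind the rack, 56 mm diameter, 130 mm tall. Origin: centre of its underside
- tape_roll: bystander: yellow roll of tape lying flat behind the rack, 90 mm diameter, 24 mm tall. Origin: centre of its underside
- screwdriver: bystander: screwdriver with green handle lying behind the rack, about 200 mm long. Origin: near its middle
Mind the look-alikes: they are no part of the job. Several things have the shape of the reject_bin; the one meant has the colours described above.

How it is judged:
By the outcome, as a careful person would: the job done as asked, in the order asked, and still so for the second after the job is handed in, with the robot touching nothing.
It also fails if it takes over 67 s, if anything falls off the work surface, if the arm or the gripper's body presses on something with over 40 N, if the wrist force passes 120 N, or if a joint passes its speed limit or range.

## Working session

There is one attempt and no reset: what is moved stays moved. The work goes in short steps, Python scripts to look and compute and a tool call to move; the robot and the scene stay as the last step left them, time stands still between calls to the robot, and variables do not carry over. Pictures are saved under pics/ and viewed, at most 13 in all, crops included, and the job is handed in when it is done.

Besides the shell and the picture viewer there is one more tool, called after ">>>" as name([rows], argument=value, ...), one row to a line, values as JSON. carry_out: Moves the arm, as the interface text tells. Its arguments: {"type":"object","properties":{"targets":{"type":"array","items":{"type":"array","items":{"type":"number"}}},"gripper":{"type":"number"}},"required":["targets"]}

```bash
mkdir -p pics; cat > h.py <<'E'
import numpy as np, cv2
from station import arm
def save(cam,name):
    im=arm.snapshot(cam); cv2.imwrite(f'pics/{name}.png',im[:,:,::-1]); return im
def ray(cam,px,z,info=None):
    c=info or arm.camera_info(cam)
    d=np.array(c['rotation'])@np.array([(px[0]-c['cx'])/c['fx'],(px[1]-c['cy'])/c['fy'],1.])
    o=np.array(c['origin']); return o+d*(z-o[2])/d[2]
E
python3 - <<'E'
from h import *
s=arm.read_state(); print(s, arm.hold_point_z)
save('scene','s1');save('side','d1')
for cam in ('scene','side'):
  for t in ['rack','clamp_a','card_a','reject_bin','card_tray','primer_bottle','tape_roll','screwdriver']:
    for r in arm.pinpoint(cam,t):
        z=.01 if t[:2] in('cl','ca') and t!='card_tray' else 0
        print(cam,t,round(r['conf'],2),np.round(r['location']),ray(cam,r['location'],z).round(4))
E
```

```text
{'clock': 0.0, 'joint_pos': array([ 1.06139943e+00,  4.91568917e-01,  1.55944638e+00, -1.06436344e-05,
        1.09168650e+00, -1.05591355e-01]), 'qd': array([ 1.79591468e-04,  3.39051393e-05,  6.12151396e-04, -4.90043823e-04,
       -7.02180602e-04, -2.73002803e-04]), 'joint_efforts': array([-1.85136749e-03, -6.18453956e+01, -2.61592180e+01, -1.93071369e-04,
        4.04171791e-03, -8.38149560e-06]), 'eef_pos': array([0.2454436 , 0.57454918, 0.23072298]), 'tcp_rot': array([[-9.19574280e-01,  3.92915843e-01, -5.32626229e-04],
       [ 3.92916189e-01,  9.19573772e-01, -9.72926861e-04],
       [ 1.07510733e-04, -1.10395599e-03, -9.99999385e-01]]), 'wrist_force': array([ 0.80844262, -0.49421005, -0.1774221 ]), 'wrist_torque': array([-0.03038484,  0.01539924, -0.02052631]), 'grip_force': 0.0, 'width': 0.08542996804193465} 0.0187
scene rack 0.55 [280. 322.] [ 0.6235  0.0188 -0.    ]
scene clamp_a 0.87 [280. 317.] [0.6217 0.0185 0.01  ]
scene clamp_a 0.74 [339. 337.] [0.6164 0.1361 0.01  ]
scene clamp_a 0.61 [234. 301.] [ 0.6248 -0.0815  0.01  ]
scene card_a 0.79 [251. 276.] [ 0.5486 -0.09
[... 592 characters left out ...]
264. 294.] [0.6109 0.1405 0.01  ]
side clamp_a 0.62 [270. 254.] [0.622  0.0192 0.01  ]
side clamp_a 0.62 [275. 223.] [ 0.6299 -0.0948  0.01  ]
side card_a 0.82 [313. 222.] [ 0.538 -0.103  0.01 ]
side card_a 0.81 [312. 255.] [0.5287 0.0154 0.01  ]
side card_a 0.71 [303. 292.] [0.5352 0.1291 0.01  ]
side reject_bin 0.93 [398. 281.] [0.3442 0.0739 0.    ]
side reject_bin 0.82 [328. 384.] [0.4691 0.3278 0.    ]
side reject_bin 0.64 [509. 381.] [0.172  0.3006 0.    ]
side card_tray 0.71 [354. 175.] [ 0.4473 -0.3483  0.    ]
side primer_bottle 0.78 [179. 271.] [0.8093 0.0763 0.    ]
side tape_roll 0.86 [206. 227.] [ 0.7986 -0.0834  0.    ]
side screwdriver 0.6 [247. 187.] [ 0.7373 -0.2675  0.    ]
```

View pics/s1.png

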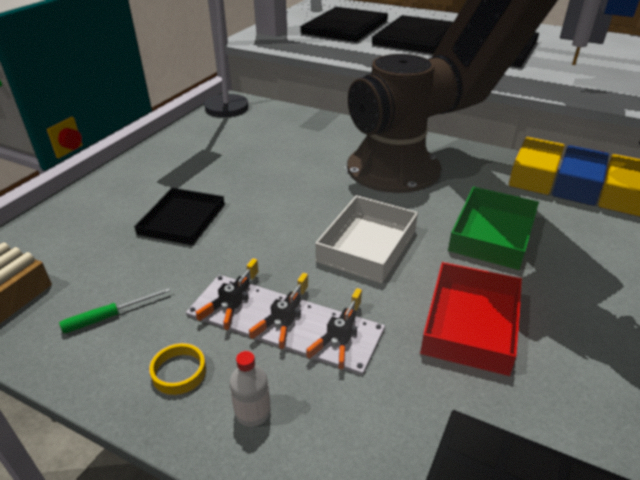

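View pics/d1.png

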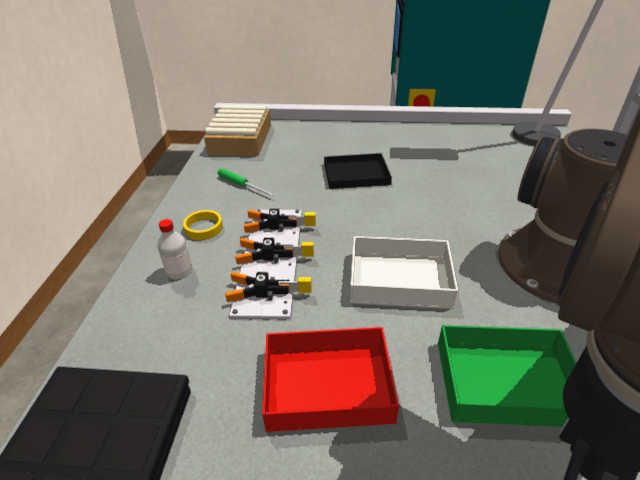

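The red bin is on the left at scene (472,318) and the black tray on the right at (181,216). The white and green bins are decoys. The rack's three tabs are at scene (252,268), (303,283) and (356,298). I'll move over the rack for a closer look.

>>> carry_out([
  [15,-33,5,0.03],
  [31,-68,10,0.06],
  [47,-104,15,0.09],
  [63,-140,20,0.12],
  [79,-176,25,0.15],
  [95,-212,30,0.19],
  [111,-248,35,0.22],
  [127,-284,40,0.25],
  [143,-320,45,0.28],
  [159,-356,50,0.31],
  [175,-392,55,0.34],
  [191,-428,60,0.37],
  [207,-464,65,0.4],
  [223,-500,70,0.43],
  [239,-530,70,0.46],
  [250,-550,70,0.47],
  [255,-555,70,0.47],
  [255,-555,70,0.47],
])

```text
clock: 2.4
eef_pos: [0.5012, 0.0186, 0.3011]
tcp_rot: [[-0.998, -0.064, -0.0], [-0.064, 0.998, 0.0], [0.0, 0.0, -1.0]]
wrist_force: [-1.0, 0.4, -0.4]
width: 0.0853
grip_force: 0.0
```

```bash
python3 - <<'E'
from h import *
s=arm.read_state(); print(s['clock'],s['eef_pos'],s['tcp_rot'][:,1],s['wrist_force'])
c=arm.camera_info('wrist'); print(c)
save('wrist','w1')
for t,z in (('clamp_a',.01),('card_a',.01),('rack',0)):
    for r in arm.pinpoint('wrist',t):
        print(t,round(r['conf'],2),np.round(r['location']),ray('wrist',r['location'],z,c).round(4))
E
```

```text
2.4 [0.50122663 0.01860677 0.30108864] [-6.35306493e-02  9.97979878e-01  1.39764175e-04] [-1.02988816  0.39353464 -0.40123124]
{'fx': 339.19761829911266, 'fy': 339.19761829911266, 'cx': 316.9190028296483, 'cy': 228.1142500084505, 'origin': array([0.41830704, 0.01342464, 0.44480431]), 'rotation': array([[-6.45110278e-02,  9.43573352e-01,  3.24819421e-01],
       [ 9.97916910e-01,  6.11313349e-02,  2.06106734e-02],
       [-4.08962617e-04,  3.25472409e-01, -9.45551450e-01]])}
clamp_a 0.97 [315. 268.] [0.6277 0.0238 0.01  ]
clamp_a 0.79 [393. 266.] [0.6174 0.1338 0.01  ]
clamp_a 0.66 [236. 268.] [ 0.6347 -0.0879  0.01  ]
clamp_a 0.58 [125. 321.] [ 0.7329 -0.2549  0.01  ]
card_a 0.68 [231. 205.] [ 0.543  -0.0925  0.01  ]
card_a 0.58 [318. 202.] [0.531  0.0222 0.01  ]
card_a 0.58 [398. 204.] [0.5273 0.128  0.01  ]
card_a 0.22 [395. 268.] [0.6208 0.1369 0.01  ]
rack 0.88 [315. 264.] [0.6261 0.0236 0.    ]
rack 0.65 [318. 204.] [0.5366 0.0219 0.    ]
```

View pics/w1.png

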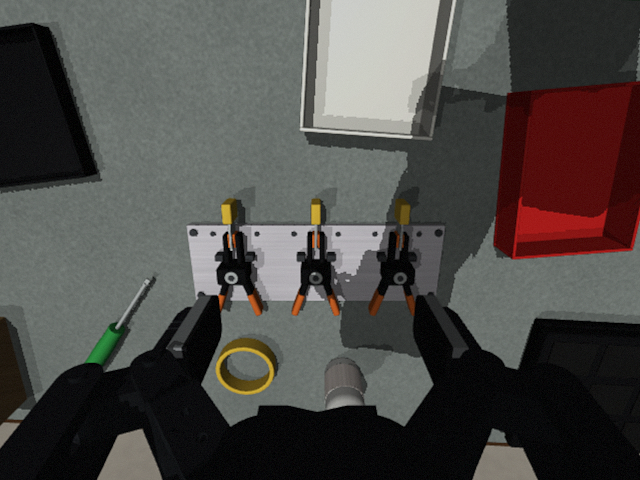

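The tabs show at (230,212), (316,212) and (403,213), and the pivots at (231,278), (315,278) and (399,278). I'll refine these by colour, using the known heights.

```bash
python3 - <<'E'
from h import *
im=cv2.imread('pics/w1.png'); hsv=cv2.cvtColor(im,cv2.COLOR_BGR2HSV)
m=cv2.inRange(hsv,(20,140,60),(35,255,255)); m[240:]=0
n,l,st,ce=cv2.connectedComponentsWithStats(m)
for i in range(1,n):
    if st[i,4]>40:
        x,y,w,h,a=st[i]; print(st[i],'top-ish far/near edges', ray('wrist',(x+w/2,y),.044).round(4), ray('wrist',ce[i],.03).round(4), ray('wrist',(x+w/2,y+h),.044).round(4))
for p in [(231,278),(315,278),(399,278)]: print('pivot',ray('wrist',p,.046).round(4))
for p in [(187,225),(445,225),(192,300.5),(440,302)]: print('plate',ray('wrist',p,.01).round(4))
cv2.imwrite('pics/w1c.png',cv2.resize(im[180:330,170:460],None,fx=2.7,fy=2.7,interpolation=cv2.INTER_CUBIC))
E
```

```text
[221 198  15  26 238] top-ish far/near edges [ 0.5236 -0.085   0.044 ] [ 0.5445 -0.0908  0.03  ] [ 0.557  -0.0856  0.044 ]
[311 199  10  26 244] top-ish far/near edges [0.5176 0.021  0.044 ] [0.5377 0.0217 0.03  ] [0.5508 0.0233 0.044 ]
[395 200  15  25 277] top-ish far/near edges [0.5117 0.126  0.044 ] [0.5317 0.1321 0.03  ] [0.5435 0.1308 0.044 ]
pivot [ 0.6309 -0.083   0.046 ]
pivot [0.6233 0.0268 0.046 ]
pivot [0.6158 0.1367 0.046 ]
plate [ 0.5741 -0.1501  0.01  ]
plate [0.5503 0.198  0.01  ]
plate [ 0.6909 -0.1494  0.01  ]
plate [0.6685 0.2134 0.01  ]
```

View pics/w1c.png

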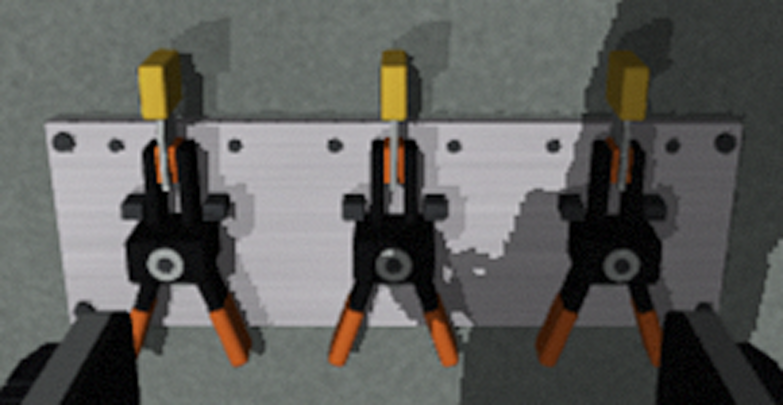

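The pivots give a rack yaw of about 0.069 rad, and the tabs sit 85 mm in front of them. I'll hover over the middle tab and check the alignment.

>>> carry_out([
  [12,1,-35,0.005],
  [24,2,-70,0.005],
  [37,3,-108,0.005],
  [37,3,-146,0.005],
  [37,3,-184,0.005],
  [37,3,-215,0.005],
  [37,3,-230,0.005],
  [37,3,-230,0.005],
])

```text
clock: 3.27
eef_pos: [0.5357, 0.024, 0.0684]
tcp_rot: [[-0.997, -0.073, -0.006], [-0.073, 0.997, 0.001], [0.005, 0.001, -1.0]]
wrist_force: [-1.0, -0.5, 0.3]
width: 0.0855
grip_force: 0.0
```

```bash
cat > tab.py <<'E'
from h import *
import sys
s=arm.read_state(); c=arm.camera_info('wrist'); im=save('wrist',sys.argv[1]); im=im[:,:,::-1]
hsv=cv2.cvtColor(im,cv2.COLOR_BGR2HSV)
m=cv2.inRange(hsv,(20,140,60),(35,255,255))
n,l,st,ce=cv2.connectedComponentsWithStats(m)
R=s['tcp_rot']; print(s['clock'],s['eef_pos'],np.arctan2(-R[0,1],R[1,1]),s['wrist_force'])
for i in range(1,n):
    if st[i,4]>60:
        x,y,w,h,a=st[i]
        top=ray('wrist',(x+w/2,y+h/2),.044,c); d=R.T@(top-s['eef_pos'])
        print(st[i],'top',top.round(4),'tool xy mm',(d*1000).round(1))
E
python3 tab.py w2
```

```text
3.2667 [0.53573335 0.0240257  0.06841711] 0.07260618606230482 [-1.04906591 -0.54774464  0.29133503]
[  93  232   49   61 1301] top [ 0.5381 -0.0843  0.044 ] tool xy mm [   5.3 -108.2   24.3]
[ 297  234   22   62 1255] top [0.532 0.019 0.044] tool xy mm [ 3.9 -4.8 24.4]
[ 470  236   52   61 2252] top [0.5254 0.1214 0.044 ] tool xy mm [ 3.1 97.8 24.5]
```

View pics/w2.png

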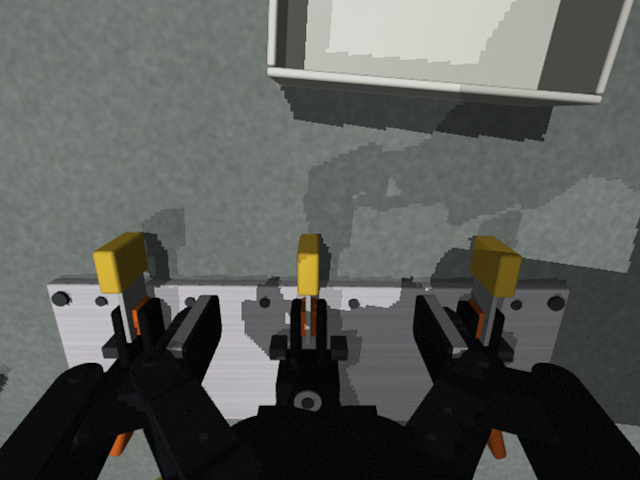

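The middle tab's top face is centred at about (309,273). The fingers' midline is at about column 317, so the tool sits a few mm to the left, though it may still be settling. I'll hold a few rows and measure again.

>>> carry_out([
  [0,0,0,0],
  [0,0,0,0],
  [0,0,0,0],
])

```text
clock: 3.57
eef_pos: [0.5382, 0.023, 0.0729]
tcp_rot: [[-0.997, -0.072, 0.003], [-0.072, 0.997, -0.0], [-0.003, -0.0, -1.0]]
wrist_force: [-0.8, -0.6, -0.9]
width: 0.0856
grip_force: 0.0
```

```bash
cat >> tab.py <<'E'
# top face = brighter part; use per-component HSV value split
for i in range(1,n):
    if st[i,4]>60 and abs(st[i,0]+st[i,2]/2-310)<60:
        v=hsv[:,:,2].copy(); v[l!=i]=0
        print('row medians',[(r,int(np.median(v[r][v[r]>0])),int(np.flatnonzero(v[r]).min()),int(np.flatnonzero(v[r]).max())) for r in range(st[i,1],st[i,1]+st[i,3],4)])
E
python3 tab.py w3
```

```text
3.5667 [0.53815306 0.02297596 0.07285562] 0.07158188794267907 [-0.84626712 -0.55843767 -0.92728804]
[ 100  226   46   59 1252] top [ 0.5384 -0.0846  0.044 ] tool xy mm [   7.5 -107.3   28.9]
[ 300  228   21   59 1196] top [0.5321 0.0191 0.044 ] tool xy mm [ 6.4 -3.5 28.8]
[ 470  229   51   60 2132] top [0.5255 0.1216 0.044 ] tool xy mm [ 5.7 99.2 28.8]
[149 471  13   9  71] top [ 0.7113 -0.081   0.044 ] tool xy mm [-165.2 -116.1   29.3]
row medians [(228, 97, 303, 319), (232, 97, 302, 320), (236, 98, 302, 320), (240, 100, 301, 320), (244, 99, 301, 320), (248, 177, 300, 320), (252, 186, 300, 320), (256, 208, 300, 320), (260, 207, 300, 320), (264, 206, 300, 320), (268, 205, 300, 320), (272, 203, 300, 320), (276, 203, 300, 320), (280, 202, 300, 320), (284, 203, 301, 320)]
```

>>> carry_out([
  [0.5,-3.5,-5,-0.003],
  [0.5,-3.5,-20,-0.003],
  [0.5,-3.5,-35,-0.003],
  [0.5,-3.5,-48,-0.003],
  [0.5,-3.5,-56,-0.003],
  [0.5,-3.5,-60,-0.003],
  [0.5,-3.5,-60,-0.003],
  [0.5,-3.5,-60,-0.003],
  [0.5,-3.5,-60,-0.003],
])

```text
clock: 4.37
eef_pos: [0.5384, 0.0192, 0.0119]
tcp_rot: [[-0.998, -0.068, 0.001], [-0.068, 0.998, 0.0], [-0.001, -0.0, -1.0]]
wrist_force: [-0.2, -1.0, -0.1]
width: 0.0853
grip_force: 0.0
```

>>> carry_out([
  [0,0,0,0],
  [0,0,0,0],
  [0,0,0,0],
  [0,0,0,0],
  [0,0,0,0],
  [0,0,0,0],
  [0,0,0,0],
  [0,0,0,0],
  [0,0,0,0],
  [0,0,0,0],
  [0,0,0,0],
  [0,0,0,0],
], gripper=0)

```text
clock: 5.37
eef_pos: [0.5381, 0.0192, 0.0114]
tcp_rot: [[-0.998, -0.068, 0.0], [-0.068, 0.998, 0.0], [-0.0, 0.0, -1.0]]
wrist_force: [-1.0, -1.2, 3.9]
width: 0.0111
grip_force: 58.6
```

Gripped cleanly. The vertical load is +3.9 N, so I'll ease up slightly to unload the plate, then pull gently.

>>> carry_out([
  [0,0,0.3,0],
  [0,0,0.5,0],
  [0,0,0.5,0],
])

```text
clock: 5.62
eef_pos: [0.538, 0.0193, 0.0116]
tcp_rot: [[-0.998, -0.068, -0.0], [-0.068, 0.998, 0.0], [0.0, 0.0, -1.0]]
wrist_force: [0.1, -0.4, -2.0]
width: 0.0114
grip_force: 58.3
```

>>> carry_out([
  [-0.2,0,0,0],
  [-0.4,0,0,0],
  [-0.5,0,0,0],
])

```text
clock: 5.87
eef_pos: [0.5374, 0.0193, 0.0117]
tcp_rot: [[-0.998, -0.068, -0.0], [-0.068, 0.998, 0.0], [0.0, 0.0, -1.0]]
wrist_force: [0.2, 0.1, -1.9]
width: 0.0112
grip_force: 58.3
```

>>> carry_out([
  [-0.2,0,0,0],
  [-0.4,0,0,0],
  [-0.5,0,0,0],
])

```text
clock: 6.12
eef_pos: [0.5369, 0.0193, 0.0118]
tcp_rot: [[-0.998, -0.068, -0.0], [-0.068, 0.998, 0.0], [0.0, 0.0, -1.0]]
wrist_force: [0.5, 0.1, -2.2]
width: 0.0112
grip_force: 58.3
```

>>> carry_out([
  [-0.2,0,0,0],
  [-0.4,0,0,0],
  [-0.5,0,0,0],
])

```text
clock: 6.37
eef_pos: [0.5367, 0.0193, 0.0118]
tcp_rot: [[-0.998, -0.068, 0.0], [-0.068, 0.998, 0.0], [-0.0, 0.0, -1.0]]
wrist_force: [1.7, 0.9, -2.2]
width: 0.0114
grip_force: 58.3
```

>>> carry_out([
  [-0.1,0,0,0],
  [-0.2,0,0,0],
  [-0.3,0,0,0],
])

```text
clock: 6.62
eef_pos: [0.5366, 0.0193, 0.0118]
tcp_rot: [[-0.998, -0.068, 0.001], [-0.068, 0.998, 0.0], [-0.001, 0.0, -1.0]]
wrist_force: [4.5, 1.7, -4.5]
width: 0.0112
grip_force: 58.3
```

>>> carry_out([
  [-0.1,0,0,0],
  [-0.2,0,0,0],
  [-0.3,0,0,0],
])

```text
clock: 6.87
eef_pos: [0.5366, 0.0193, 0.0119]
tcp_rot: [[-0.998, -0.068, 0.002], [-0.068, 0.998, 0.0], [-0.002, -0.0, -1.0]]
wrist_force: [5.3, 1.9, -3.7]
width: 0.0113
grip_force: 58.3
```

>>> carry_out([
  [-0.1,0,0,0],
  [-0.2,0,0,0],
  [-0.3,0,0,0],
])

```text
clock: 7.12
eef_pos: [0.5366, 0.0193, 0.012]
tcp_rot: [[-0.998, -0.068, 0.002], [-0.068, 0.998, 0.0], [-0.002, -0.0, -1.0]]
wrist_force: [7.6, 3.2, -4.3]
width: 0.0113
grip_force: 58.3
```

>>> carry_out([
  [0,0,0,0],
  [0,0,0,0],
])

```text
clock: 7.28
eef_pos: [0.5366, 0.0193, 0.0119]
tcp_rot: [[-0.998, -0.068, 0.002], [-0.068, 0.998, 0.0], [-0.002, -0.0, -1.0]]
wrist_force: [6.9, 2.2, -6.3]
width: 0.0112
grip_force: 58.3
```

The middle clamp holds at about 8 N, so it is sound. I'll let the pull off, release and move to the +y tab.

>>> carry_out([
  [0.5,0,0,0],
  [1.0,0,-0.2,0],
  [1.5,0,-0.4,0],
  [2.0,0,-0.4,0],
  [2.4,0,-0.4,0],
  [2.4,0,-0.4,0],
])

```text
clock: 7.78
eef_pos: [0.5377, 0.0192, 0.0115]
tcp_rot: [[-0.998, -0.068, -0.001], [-0.068, 0.998, 0.0], [0.001, 0.0, -1.0]]
wrist_force: [-3.3, -0.1, 2.4]
width: 0.0115
grip_force: 59.4
```

>>> carry_out([
  [0,0,0,0],
  [0,0,0,0],
  [0,0,0,0],
  [0,0,0,0],
  [0,0,0,0],
  [0,0,0,0],
], gripper=50)

```text
clock: 8.28
eef_pos: [0.5381, 0.0193, 0.0114]
tcp_rot: [[-0.998, -0.068, 0.0], [-0.068, 0.998, 0.0], [-0.0, 0.0, -1.0]]
wrist_force: [-0.0, -0.0, 0.1]
width: 0.0426
grip_force: 0.0
```

>>> carry_out([
  [0,0,8,0],
  [0,0,25,0],
  [0,0,45,0],
  [-1,15,62,0],
  [-3,45,62,0],
  [-5,75,62,0],
  [-7,100,62,0],
  [-7.5,110,62,0],
  [-7.5,110,62,0],
  [-7.5,110,62,0],
  [-7.5,110,62,0],
])

```text
clock: 9.2
eef_pos: [0.5307, 0.1283, 0.0735]
tcp_rot: [[-0.998, -0.068, 0.0], [-0.068, 0.998, -0.0], [-0.0, -0.0, -1.0]]
wrist_force: [0.2, -0.9, 0.2]
width: 0.0427
grip_force: 0.0
```

```bash
cat >> tab.py <<'E'
for i in range(1,n):
    if st[i,4]>200:
        mm=((l==i)&(hsv[:,:,2]>150)).astype(np.uint8)
        if mm.sum()<100: print('dark',st[i]);continue
        pts=cv2.findNonZero(mm); b=cv2.boundingRect(pts); ct=(np.array(b[:2])+np.array(b[2:])/2)
        top=ray('wrist',ct,.044,c); print('TOP',b,top.round(4),'tool',(R.T@(top-s['eef_pos'])*1000).round(1))
E
python3 tab.py w4
```

```text
9.2 [0.5307038  0.12829363 0.07353484] 0.06766593349468344 [ 0.19037506 -0.92696254  0.15111034]
[ 109  228   46   58 1364] top [0.5313 0.0253 0.044 ] tool xy mm [   6.3 -102.8   29.5]
[ 308  229   21   60 1197] top [0.5254 0.1289 0.044 ] tool xy mm [ 5.2  1.  29.5]
[137 248  17  27 106] top [0.5336 0.0325 0.044 ] tool xy mm [  3.6 -95.8  29.5]
row medians [(229, 108, 312, 324), (233, 111, 309, 327), (237, 110, 309, 327), (241, 113, 309, 327), (245, 111, 309, 328), (249, 195, 308, 328), (253, 196, 308, 328), (257, 195, 308, 328), (261, 195, 308, 328), (265, 196, 308, 328), (269, 218, 308, 328), (273, 224, 308, 328), (277, 223, 308, 328), (281, 221, 308, 328), (285, 222, 308, 327)]
TOP (109, 245, 26, 41) [0.537  0.0191 0.044 ] tool [   1.1 -109.4   29.5]
TOP (308, 247, 20, 41) [0.5306 0.129  0.044 ] tool [ 0.   0.7 29.5]
```

View pics/w4.png

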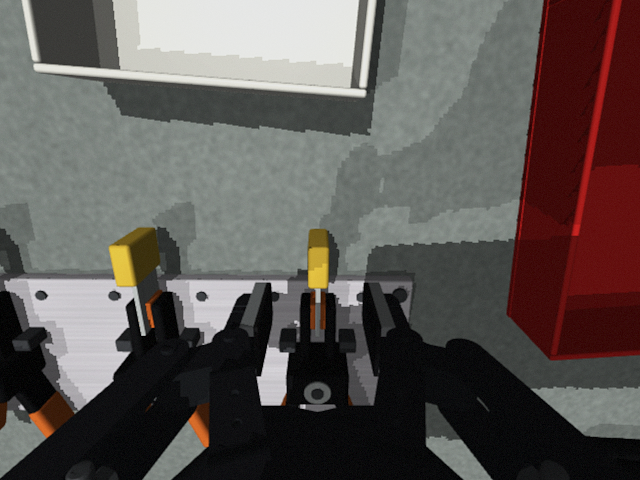

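The +y tab is centred under the gripper at columns 308–328, and the middle card is back in place. I'll descend and grip.

>>> carry_out([
  [0,0.4,-10,0],
  [0,0.4,-27,0],
  [0,0.4,-44,0],
  [0,0.4,-55,0],
  [0,0.4,-61,0],
  [0,0.4,-62,0],
  [0,0.4,-62,0],
])

```text
clock: 9.83
eef_pos: [0.5306, 0.1294, 0.0112]
tcp_rot: [[-0.998, -0.068, -0.001], [-0.068, 0.998, 0.0], [0.001, 0.0, -1.0]]
wrist_force: [0.3, -0.9, -0.2]
width: 0.0429
grip_force: 0.0
```

>>> carry_out([
  [0,0,0,0],
  [0,0,0,0],
  [0,0,0,0],
  [0,0,0,0],
  [0,0,0,0],
  [0,0,0,0],
  [0,0,0.2,0],
  [0,0,0.4,0],
  [0,0,0.4,0],
], gripper=0)

```text
clock: 10.58
eef_pos: [0.5309, 0.1297, 0.0121]
tcp_rot: [[-0.998, -0.068, 0.001], [-0.068, 0.998, 0.0], [-0.001, 0.0, -1.0]]
wrist_force: [-0.1, -0.5, 5.3]
width: 0.0114
grip_force: 58.8
```

>>> carry_out([
  [-0.2,0,0,0],
  [-0.4,0,0,0],
  [-0.6,0,0,0],
  [-0.8,-0.1,0,0],
  [-1.0,-0.1,0,0],
  [-1.0,-0.1,0,0],
])

```text
clock: 11.08
eef_pos: [0.5301, 0.1297, 0.0121]
tcp_rot: [[-0.998, -0.068, 0.001], [-0.068, 0.998, 0.0], [-0.001, 0.0, -1.0]]
wrist_force: [5.3, 1.2, 4.6]
width: 0.011
grip_force: 59.0
```

>>> carry_out([
  [-0.2,0,0,0],
  [-0.4,0,0,0],
  [-0.5,0,0,0],
])

```text
clock: 11.33
eef_pos: [0.5296, 0.1296, 0.012]
tcp_rot: [[-0.998, -0.068, 0.001], [-0.068, 0.998, 0.0], [-0.001, 0.0, -1.0]]
wrist_force: [5.0, 0.6, 4.2]
width: 0.0112
grip_force: 58.9
```

>>> carry_out([
  [0,0,0.3,0],
  [0,0,0.6,0],
  [0,0,0.6,0],
])

```text
clock: 11.58
eef_pos: [0.5294, 0.1297, 0.0122]
tcp_rot: [[-0.998, -0.068, 0.001], [-0.068, 0.998, 0.0], [-0.001, 0.0, -1.0]]
wrist_force: [6.9, 1.7, 0.2]
width: 0.0112
grip_force: 58.4
```

>>> carry_out([
  [-0.2,0,0,0],
  [-0.4,0,0,0],
  [-0.5,0,0,0],
])

```text
clock: 11.83
eef_pos: [0.5294, 0.1297, 0.0122]
tcp_rot: [[-0.998, -0.068, 0.002], [-0.068, 0.998, 0.0], [-0.002, 0.0, -1.0]]
wrist_force: [9.1, 2.7, -2.0]
width: 0.0109
grip_force: 58.2
```

>>> carry_out([
  [-0.2,0,0,0],
  [-0.4,0,0,0],
  [-0.5,0,0,0],
])

```text
clock: 12.08
eef_pos: [0.5294, 0.1297, 0.0123]
tcp_rot: [[-0.998, -0.068, 0.003], [-0.068, 0.998, 0.001], [-0.003, 0.0, -1.0]]
wrist_force: [11.1, 1.7, -3.4]
width: 0.0114
grip_force: 58.2
```

The +y clamp holds at 11 N and doesn't move, so it is sound. I'll put the card back and go to the -y tab.

>>> carry_out([
  [0.5,0,0,0],
  [1.0,0,-0.3,0],
  [1.5,0,-0.6,0],
  [2.0,0.1,-0.6,0],
  [2.4,0.1,-0.6,0],
  [2.4,0.1,-0.6,0],
])

```text
clock: 12.58
eef_pos: [0.5294, 0.1297, 0.0121]
tcp_rot: [[-0.998, -0.068, -0.002], [-0.068, 0.998, -0.0], [0.002, 0.0, -1.0]]
wrist_force: [-3.1, 0.0, 11.1]
width: 0.0115
grip_force: 60.5
```

>>> carry_out([
  [0,0,0,0],
  [0,0,0,0],
  [0,0,0,0],
  [0,0,0,0],
  [0,0,0,0],
  [0,0,0,0],
], gripper=50)

```text
clock: 13.08
eef_pos: [0.5303, 0.1296, 0.0116]
tcp_rot: [[-0.998, -0.068, -0.001], [-0.068, 0.998, 0.0], [0.001, 0.0, -1.0]]
wrist_force: [-0.6, -0.2, -0.4]
width: 0.0428
grip_force: 0.0
```

>>> carry_out([
  [0,0,8,0],
  [0,0,25,0],
  [0,0,45,0],
  [1,-15,62,0],
  [3,-45,62,0],
  [5,-75,62,0],
  [7,-105,62,0],
  [9,-135,62,0],
  [11,-165,62,0],
  [13,-195,62,0],
  [15,-215,62,0],
  [15,-219.5,62,0],
  [15,-219.5,62,0],
  [15,-219.5,62,0],
])

```text
clock: 14.25
eef_pos: [0.5452, -0.0893, 0.074]
tcp_rot: [[-0.998, -0.068, -0.0], [-0.068, 0.998, 0.0], [0.0, 0.0, -1.0]]
wrist_force: [0.5, -0.1, 0.2]
width: 0.0425
grip_force: 0.0
```

```bash
python3 tab.py w5 | grep -v row
```

```text
14.25 [ 0.5451587 -0.0892989  0.0740199] 0.06784947486028692 [ 0.49360725 -0.11524994  0.15435816]
[ 304  227   22   59 1185] top [ 0.5388 -0.0907  0.044 ] tool xy mm [ 6.5 -1.  30. ]
[ 473  227   51   60 2189] top [0.532  0.0115 0.044 ] tool xy mm [  6.3 101.4  30.1]
TOP (305, 245, 19, 41) [ 0.5443 -0.0906  0.044 ] tool [ 0.9 -1.3 30. ]
TOP (497, 246, 27, 40) [0.537  0.0195 0.044 ] tool [  0.8 109.1  30.1]
```

>>> carry_out([
  [0,-1.2,-10,0],
  [0,-1.2,-27,0],
  [0,-1.2,-44,0],
  [0,-1.2,-55,0],
  [0,-1.2,-60,0],
  [0,-1.2,-61,0],
  [0,-1.2,-61,0],
])

```text
clock: 14.88
eef_pos: [0.5455, -0.0907, 0.0127]
tcp_rot: [[-0.998, -0.069, -0.0], [-0.069, 0.998, 0.0], [0.0, 0.0, -1.0]]
wrist_force: [-0.5, -1.0, 0.4]
width: 0.0425
grip_force: 0.0
```

>>> carry_out([
  [0,0,0,0],
  [0,0,0,0],
  [0,0,0,0],
  [0,0,0,0],
  [0,0,0,0],
  [0,0,0,0],
  [0,0,0.3,0],
  [0,0,0.6,0],
  [0,0,0.6,0],
], gripper=0)

```text
clock: 15.63
eef_pos: [0.5456, -0.0911, 0.0136]
tcp_rot: [[-0.998, -0.068, 0.001], [-0.068, 0.998, -0.0], [-0.001, -0.0, -1.0]]
wrist_force: [-1.1, -0.1, 2.4]
width: 0.0115
grip_force: 58.5
```

>>> carry_out([
  [-0.2,0,0,0],
  [-0.4,0,0,0],
  [-0.6,0,0,0],
  [-0.8,-0.1,0,0],
  [-1.0,-0.1,0,0],
  [-1.0,-0.1,0,0],
])

```text
clock: 16.13
eef_pos: [0.5447, -0.0912, 0.0135]
tcp_rot: [[-0.998, -0.068, 0.001], [-0.068, 0.998, -0.0], [-0.001, -0.0, -1.0]]
wrist_force: [3.1, 0.7, 2.6]
width: 0.011
grip_force: 58.6
```

>>> carry_out([
  [-0.2,0,0,0],
  [-0.4,0,0,0],
  [-0.6,0,0,0],
  [-0.8,-0.1,0,0],
  [-1.0,-0.1,0,0],
  [-1.0,-0.1,0,0],
])

```text
clock: 16.63
eef_pos: [0.5436, -0.0912, 0.0135]
tcp_rot: [[-0.998, -0.068, 0.0], [-0.068, 0.998, -0.0], [-0.0, -0.0, -1.0]]
wrist_force: [4.1, 1.2, 3.9]
width: 0.0112
grip_force: 58.7
```

>>> carry_out([
  [-0.2,0,0.2,0],
  [-0.4,0,0.4,0],
  [-0.6,0,0.4,0],
  [-0.8,-0.1,0.4,0],
  [-1.0,-0.1,0.4,0],
  [-1.0,-0.1,0.4,0],
])

```text
clock: 17.13
eef_pos: [0.5421, -0.0913, 0.0137]
tcp_rot: [[-0.998, -0.068, -0.001], [-0.068, 0.998, 0.0], [0.001, 0.0, -1.0]]
wrist_force: [2.2, 1.3, -0.9]
width: 0.0113
grip_force: 58.4
```

>>> carry_out([
  [-0.2,0,0,0],
  [-0.4,0,0,0],
  [-0.6,0,0,0],
  [-0.8,-0.1,0,0],
  [-1.0,-0.1,0,0],
  [-1.0,-0.1,0,0],
])

```text
clock: 17.63
eef_pos: [0.5412, -0.0913, 0.0137]
tcp_rot: [[-0.998, -0.068, -0.001], [-0.068, 0.998, 0.0], [0.001, 0.0, -1.0]]
wrist_force: [1.8, 1.7, -1.5]
width: 0.0112
grip_force: 58.3
```

It slides at about 3 N, so this is the weak clamp. I'll draw the card out steadily.

>>> carry_out([
  [-1,-0.1,0,0],
  [-2,-0.1,0,0],
  [-3,-0.2,0,0],
  [-4,-0.3,0,0],
  [-5,-0.3,0,0],
  [-6,-0.4,0,0],
  [-7,-0.5,0,0],
  [-8,-0.5,0,0],
  [-9,-0.6,0,0],
  [-10,-0.7,0,0],
  [-11,-0.8,0,0],
  [-12,-0.8,0,0],
  [-13,-0.9,0,0],
  [-14,-1,0,0],
  [-15,-1,0,0],
  [-16,-1.1,0,0],
  [-17,-1.2,0,0],
  [-18,-1.2,0,0],
  [-19,-1.3,0,0],
  [-20,-1.4,0,0],
])

```text
clock: 19.3
eef_pos: [0.5211, -0.0929, 0.0138]
tcp_rot: [[-0.998, -0.068, -0.0], [-0.068, 0.998, 0.0], [0.0, 0.0, -1.0]]
wrist_force: [-1.2, -0.4, -0.0]
width: 0.0114
grip_force: 58.5
```

>>> carry_out([
  [-3,-0.2,0,0],
  [-7,-0.5,0,0],
  [-12,-0.8,0,0],
  [-18,-1.2,0,0],
  [-24,-1.6,0,0],
  [-30,-2,0,0],
  [-30,-2,0,0],
])

```text
clock: 19.88
eef_pos: [0.4901, -0.0948, 0.0138]
tcp_rot: [[-0.998, -0.068, -0.001], [-0.068, 0.998, 0.0], [0.001, 0.001, -1.0]]
wrist_force: [0.6, 0.3, -0.7]
width: 0.0113
grip_force: 58.5
```

```bash
python3 - <<'E'
from h import *
for cam in ('scene','side'):
  im=save(cam,cam+'3')
  for t,k in (('card_tray',0.012),('reject_bin',0.025)):
    for r in arm.cut_out(cam,t):
      ctr=cv2.findContours(r['region'].astype(np.uint8),cv2.RETR_EXTERNAL,cv2.CHAIN_APPROX_NONE)[0]
      ct=max(ctr,key=cv2.contourArea); q=cv2.approxPolyDP(cv2.convexHull(ct),8,True)[:,0]
      col=im[r['region']].mean(0).round()
      print(cam,t,round(r['conf'],2),col,[ray(cam,p,2*k)[:2].round(3).tolist() for p in q])
E
```

```text
scene card_tray 0.72 [23. 23. 24.] [[0.353, -0.295], [0.54, -0.248], [0.56, -0.38], [0.377, -0.432]]
scene reject_bin 0.94 [157. 155. 148.] [[0.246, -0.001], [0.252, 0.147], [0.494, 0.163], [0.487, 0.021], [0.428, -0.005]]
scene reject_bin 0.79 [161.  27.  23.] [[0.391, 0.245], [0.367, 0.389], [0.604, 0.417], [0.621, 0.281]]
scene reject_bin 0.74 [31. 84. 36.] [[0.087, 0.229], [0.085, 0.373], [0.34, 0.379], [0.346, 0.246]]
side card_tray 0.81 [41. 40. 40.] [[0.369, -0.436], [0.349, -0.266], [0.479, -0.244], [0.457, -0.426]]
side reject_bin 0.77 [ 30. 110.  47.] [[0.28, 0.233], [0.083, 0.228], [0.08, 0.378], [0.106, 0.404], [0.288, 0.406]]
side reject_bin 0.6 [188.  32.  23.] [[0.382, 0.245], [0.368, 0.417], [0.549, 0.441], [0.576, 0.27]]
side reject_bin 0.57 [190. 186. 179.] [[0.438, -0.003], [0.241, -0.005], [0.255, 0.187], [0.439, 0.188]]
```

View pics/side3.png

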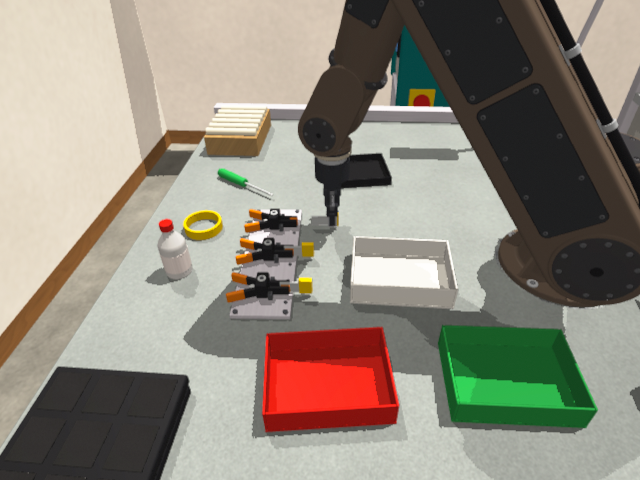

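The card is free of the jaws and held at the gripper tips, around (335,220). The other two cards are in place. Now to the tray.

>>> carry_out([
  [0,0,8,0],
  [0,0,25,0],
  [0,0,45,0],
  [-3,-14,62,0],
  [-9,-40,70,0],
  [-16,-72,70,0],
  [-23,-107,70,0],
  [-31,-143,70,0],
  [-39,-180,70,0],
  [-46,-214,70,0],
  [-52,-240,65,0],
  [-55,-252,50,0],
  [-55,-255,30,0],
  [-55,-255,15,0],
  [-55,-255,5,0],
  [-55,-255,0,0],
  [-55,-255,-2,0],
  [-55,-255,-3.5,0],
  [-55,-255,-3.5,0],
])

```text
clock: 21.77
eef_pos: [0.4368, -0.3498, 0.0108]
tcp_rot: [[-0.998, -0.069, 0.0], [-0.069, 0.998, -0.0], [-0.0, -0.0, -1.0]]
wrist_force: [1.3, 0.1, -1.1]
width: 0.011
grip_force: 58.5
```

```bash
python3 - <<'E'
from h import *
a=save('side','side4')[120:250,250:450]; b=save('scene','scene4')[160:300,90:290]
cv2.imwrite('pics/c4.png',np.hstack([cv2.resize(a,(400,260)),cv2.resize(b,(400,260))])[:,:,::-1])
E
```

```text
(no output)
```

View pics/c4.png

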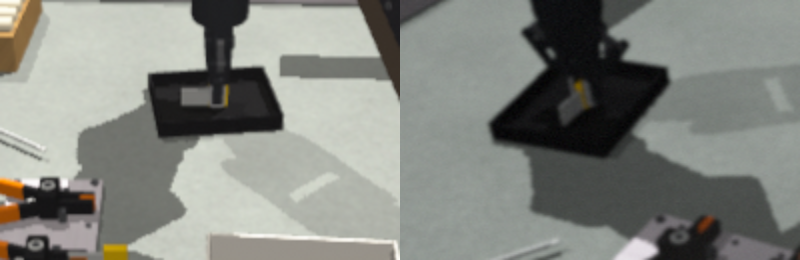

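The card's tab and blade are both inside the tray walls. I'll release and go to hover over the weak clamp.

>>> carry_out([
  [0,0,0,0],
  [0,0,0,0],
  [0,0,0,0],
  [0,0,0,0],
  [0,0,0,0],
  [0,0,6,0],
  [0,0,20,0],
  [0,0,40,0],
  [0,0,62,0],
  [3,4,80,0],
  [12,17,90,0],
], gripper=40)

```text
clock: 22.78
eef_pos: [0.4484, -0.3342, 0.1028]
tcp_rot: [[-0.998, -0.067, 0.002], [-0.067, 0.998, -0.002], [-0.002, -0.002, -1.0]]
wrist_force: [0.4, -0.3, 0.5]
width: 0.0342
grip_force: 0.0
```

>>> carry_out([
  [18,25,0,0],
  [38,52,0,0],
  [58,79,0,0],
  [78,106,0,0],
  [98,134,0,0],
  [118,162,0,0],
  [138,190,0,0],
  [158,217,0,0],
  [172,237,0,0],
  [180,246,0,0],
  [181,248,0,0],
  [181,248,0,0],
  [181,248,0,0],
], gripper=80)

```text
clock: 23.87
eef_pos: [0.6288, -0.0858, 0.1003]
tcp_rot: [[-0.998, -0.068, -0.001], [-0.068, 0.998, 0.0], [0.001, 0.0, -1.0]]
wrist_force: [-0.2, -0.4, -0.1]
width: 0.0686
grip_force: 0.0
```

```bash
python3 - <<'E'
from h import *
s=arm.read_state(); c=arm.camera_info('wrist'); print(s['clock'],s['eef_pos'],s['width'],s['wrist_force'])
save('wrist','w6')
for t in ('clamp_a','card_a'):
  for r in arm.pinpoint('wrist',t): print(t,round(r['conf'],2),np.round(r['location']),ray('wrist',r['location'],.01,c).round(4))
Ri=np.array(c['rotation']).T
for P in [(.629,-.085,.046),(.6303,-.0853,.046)]:
    p=Ri@(np.array(P)-c['origin']); print('expect',c['fx']*p[0]/p[2]+c['cx'],c['fy']*p[1]/p[2]+c['cy'])
a=save('side','side5')[120:250,250:450]; b=save('scene','scene5')[160:300,90:290]
w=cv2.imread('pics/w6.png')[:,:,::-1]
cv2.imwrite('pics/c5.png',np.vstack([np.hstack([cv2.resize(a,(320,200)),cv2.resize(b,(320,200))]),w[100:]])[:,:,::-1])
E
```

```text
23.8667 [ 0.62876575 -0.08576357  0.10034878] 0.06859959781493118 [-0.15549364 -0.4487626  -0.07567996]
clamp_a 0.9 [622. 234.] [0.6157 0.1377 0.01  ]
clamp_a 0.61 [469. 234.] [0.6231 0.0261 0.01  ]
card_a 0.75 [489. 108.] [0.5362 0.02   0.01  ]
card_a 0.74 [315. 232.] [ 0.6293 -0.0872  0.01  ]
expect 317.9839479770346 250.84209932575362
expect 317.36872489505447 252.70386918466107
```

View pics/c5.png

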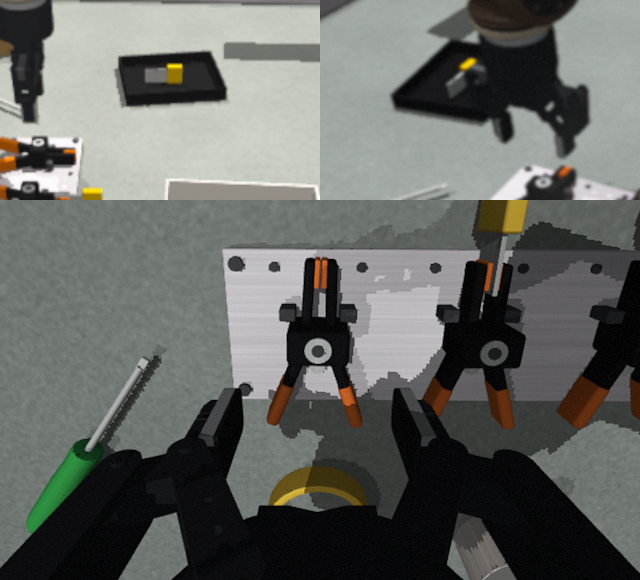

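The card is resting in the tray. The weak clamp's pivot shows at wrist pixel (318,251), as predicted for (0.629,-0.085). I'll descend and grip the cheeks.

>>> carry_out([
  [0,0.8,-15,0],
  [0,0.8,-35,0],
  [0,0.8,-52,0],
  [0,0.8,-64,0],
  [0,0.8,-71,0],
  [0,0.8,-73,0],
  [0,0.8,-73,0],
  [0,0.8,-73,0],
])

```text
clock: 24.78
eef_pos: [0.6298, -0.0842, 0.028]
tcp_rot: [[-0.998, -0.068, 0.001], [-0.068, 0.998, -0.0], [-0.001, -0.0, -1.0]]
wrist_force: [-0.6, 0.1, -0.4]
width: 0.0682
grip_force: 0.0
```

>>> carry_out([
  [0,0,0,0],
  [0,0,0,0],
  [0,0,0,0],
  [0,0,0,0],
  [0,0,0,0],
  [0,0,0,0],
  [0,0,0,0],
  [0,0,0,0],
], gripper=0)

```text
clock: 25.45
eef_pos: [0.63, -0.0841, 0.0284]
tcp_rot: [[-0.998, -0.068, 0.002], [-0.068, 0.998, -0.0], [-0.002, -0.0, -1.0]]
wrist_force: [-0.0, -0.2, 5.2]
width: 0.0388
grip_force: 61.1
```

>>> carry_out([
  [0,0,1,0],
  [0,0,3,0],
  [0,0,6,0],
  [0,0,12,0],
  [0,0,20,0],
  [0,0,30,0],
  [0,0,30,0],
])

```text
clock: 26.03
eef_pos: [0.63, -0.0842, 0.0597]
tcp_rot: [[-0.998, -0.068, 0.002], [-0.068, 0.998, -0.001], [-0.002, -0.001, -1.0]]
wrist_force: [0.1, 1.0, -1.0]
width: 0.0388
grip_force: 61.0
```

```bash
python3 - <<'E'
from h import *
save('side','side6')
E
```

View pics/side6.png

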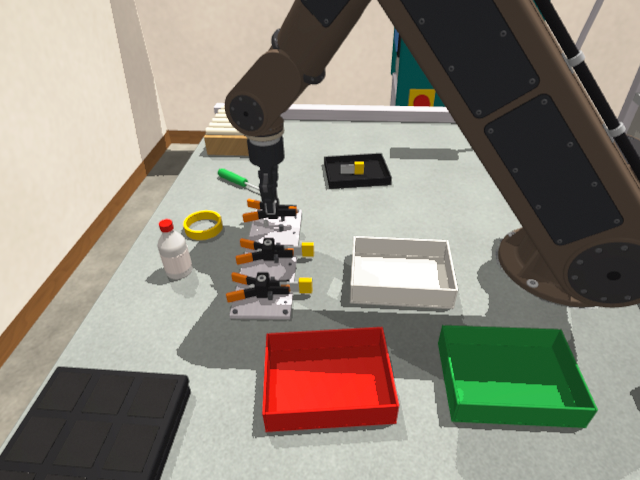

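The clamp is held level by its housing and the nest is empty. The red bin is around (330,378). I'll lift clear of the other clamps and carry it over.

>>> carry_out([
  [0,0,10,0],
  [0,0,30,0],
  [0,0,60,0],
  [0,0,90,0],
  [-2,5,110,0],
  [-7,18,118,0],
  [-17,40,120,0],
  [-29,70,120,0],
  [-42,102,120,0],
  [-56,135,120,0],
  [-70,168,120,0],
  [-84,202,120,0],
  [-98,236,120,0],
  [-112,270,120,0],
  [-126,304,120,0],
  [-140,338,120,0],
  [-153,370,120,0],
  [-164,395,120,0],
  [-170,409,115,0],
  [-171,412,105,0],
])

```text
clock: 27.75
eef_pos: [0.4564, 0.3305, 0.1623]
tcp_rot: [[-0.997, -0.071, 0.0], [-0.071, 0.997, 0.001], [-0.0, 0.001, -1.0]]
wrist_force: [-0.3, -0.6, -1.7]
width: 0.0388
grip_force: 61.0
```

>>> carry_out([
  [0,0,0,0],
  [0,0,0,0],
  [0,0,0,0],
])

```text
clock: 28.0
eef_pos: [0.4586, 0.3271, 0.1621]
tcp_rot: [[-0.998, -0.067, -0.001], [-0.067, 0.998, -0.0], [0.001, -0.0, -1.0]]
wrist_force: [0.6, -0.5, -1.5]
width: 0.0386
grip_force: 61.0
```

```bash
python3 - <<'E'
from h import *
a=save('side','side7')[200:460,180:440]; b=save('scene','scene7')[200:440,380:620]
cv2.imwrite('pics/c7.png',np.hstack([cv2.resize(a,(400,400)),cv2.resize(b,(400,400))])[:,:,::-1])
E
```

```text
(no output)
```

View pics/c7.png

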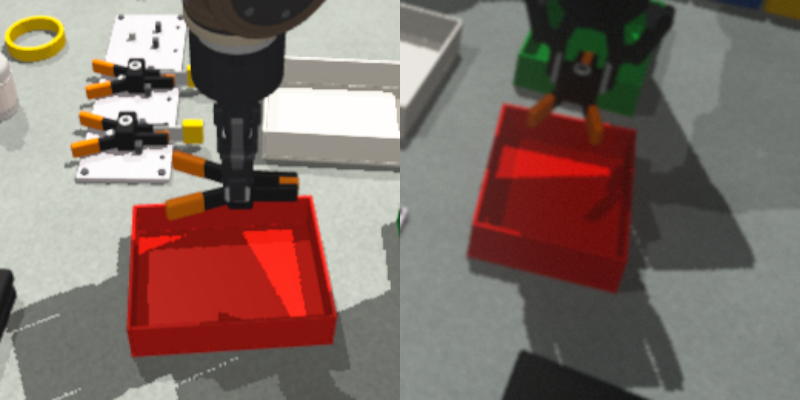

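It is over the red bin, in line with the computed centre. I'll lower it in and release.

>>> carry_out([
  [2,2,-15,0],
  [4,3,-40,0],
  [4,3,-68,0],
  [4,3,-92,0],
  [4,3,-110,0],
  [4,3,-122,0],
  [4,3,-130,0],
  [4,3,-133,0],
  [4,3,-133,0],
  [4,3,-133,0],
])

```text
clock: 28.93
eef_pos: [0.4629, 0.3311, 0.0301]
tcp_rot: [[-0.998, -0.068, 0.001], [-0.068, 0.998, 0.001], [-0.001, 0.001, -1.0]]
wrist_force: [-0.3, -0.8, -1.6]
width: 0.0388
grip_force: 61.0
```

>>> carry_out([
  [0,0,0,0],
  [0,0,0,0],
  [0,0,0,0],
  [0,0,0,0],
  [0,0,0,0],
  [0,0,5,0],
  [0,0,18,0],
  [0,0,38,0],
  [0,0,65,0],
  [0,0,95,0],
  [0,0,125,0],
  [0,0,150,0],
  [-20,20,170,0],
  [-40,50,180,0],
  [-60,85,180,0],
  [-75,110,180,0],
  [-75,110,180,0],
], gripper=70)

```text
clock: 30.35
eef_pos: [0.3848, 0.4445, 0.2101]
tcp_rot: [[-0.997, -0.072, 0.0], [-0.072, 0.997, 0.002], [-0.001, 0.002, -1.0]]
wrist_force: [-0.2, 0.0, -0.1]
width: 0.0594
grip_force: 0.0
```

```bash
python3 - <<'E'
from h import *
print(arm.read_state()['clock'])
a=save('side','side8')[120:440,150:470]; b=save('scene','scene8')[180:440,120:560]
cv2.imwrite('pics/c8.png',np.hstack([cv2.resize(a,(370,370)),cv2.resize(b,(430,370))])[:,:,::-1])
E
```

```text
30.35
```

View pics/c8.png

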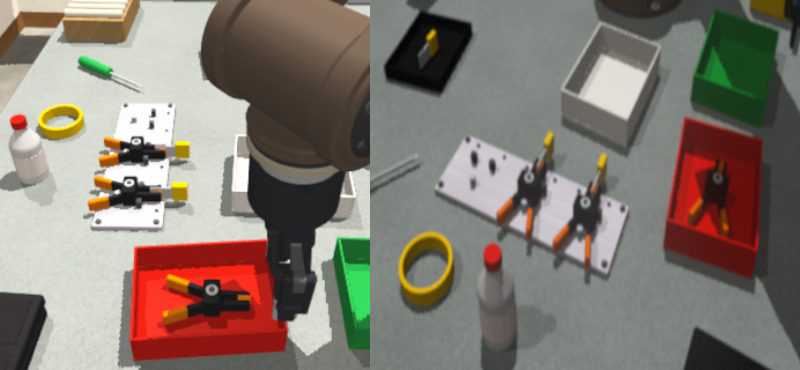

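The clamp lies in the red bin and the card in the black tray. The other two clamps and cards and the bystanders are where they were. Handing in.

```bash
python3 -c "
from station import arm
print(arm.sign_off())"
```

```text
the job is handed in; nothing more can be done
None
```

The weak clamp was the one at the robot's right (-y) end of the rack: its card slid at about 3 N, while the other two held at about 8 N and 11 N. Its card is in the black tray and the clamp is in the red bin. The job was handed in at about 30 s. The last pictures show the other two cards still in their jaws and nothing else moved; the left-end (+y) clamp may sit up to 1.5 mm forward in its nest gap.

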